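# Tip the sharpening stone out of its case and lay it on the mat

### The job

The sharpening stone sits flush in its wooden case. Press down on the end that gives so that the other end tips up, take the stone by the raised end, and lay it flat on the rubber mat, lengthwise in the middle of it. Do not drop the stone, let go of it, and leave the paint jar, the wood offcut and the tape roll where they are.

Things in the scene. Friction and masses are not known exactly. Their poses are not given: they have to be found in the camera images.
- stone: grey sharpening stone, a plain block 120 x 48 x 30 mm, about 0.25 kg (0.17 to 0.35). Origin: centre of its underside; x along its length, y across, z out of its top. At first its top is flush with the case's top. Once one end is pushed 15 mm down it tips on by itself and stays tipped when let go, at about 23 degrees, its other end some 20 mm proud of the case; pressing that makes it flush again.
- stone_case: open wooden case fixed to the table, 166 x 75 x 60 mm, a brass screw in each top corner. Origin: centre of its underside; x along its length, y across, z up. Its pocket is 140 mm long (the stone plus 10 mm at each end: do not push the stone lengthwise, it must stay centred over the ridge to stay tipped) and 51 mm wide.
- pocket_ridge (a point): middle of the pocket, 30 mm above the table, on a 4 mm wide ridge that runs across under the stone. The stone rests on it and on a hidden prop under one end; under the other end is a hollow 22 mm deep. Only the end over the hollow gives, at well under 1 N; the other stays firm. Which end gives (+x or -x of the case) changes at random, cannot be seen and must be felt.
- bench_mat: flat black rubber mat fixed to the table, 200 x 100 x 4 mm. Origin: centre of its underside; x along its length, z up; its top is 4 mm above the table.
- paint_jar_1: bystander: small paint jar with a white cap, 58 mm wide, 69 mm high, loose; origin at the centre of its underside.
- wood_offcut_2: bystander: short dark wood offcut, 40 x 75 x 40 mm, loose; origin at the centre of its underside, y along its length.
- tape_1: bystander: roll of grey tape lying flat, 103 mm wide, 48 mm high, loose; origin at the centre of its underside.
Things that resemble listed ones, but are neither listed nor needed, are in the scene too. Of the things like the stone, leave any that is blue; of the rest the larger one is meant.

How it is judged (in metres and radians):
On the way, in this order (a step that is already met when the one before it is completed fails the run):
1. one end has been pressed down and the stone stands tipped in its case (angle between stone's own z axis and vertical between 0.28 and 0.6 rad and horizontal distance between stone and stone_case below 0.02 m and height (world z) of stone below 0.05 m), for 0.2 s.
2. the stone has been gripped and lifted out of the case (height (world z) of stone above 0.06 m and contact force between the fingers and stone above 1 N), for 0.2 s.
At the end, for the whole second after the job is handed in: the stone lies flat (within 3.5 degrees, either broad face up) and at rest on the rubber mat, its centre within 30 mm along and 20 mm across of the mat's centre, its length within 11 degrees of the mat's, and is released (x of stone in the frame of bench_mat between -0.03 and 0.03 m and y of stone in the frame of bench_mat between -0.02 and 0.02 m and z of stone in the frame of bench_mat below 0.04 m and angle between the x axis of stone and the x axis of bench_mat, either way round below 0.2 rad and (angle between stone's own z axis and vertical below 0.06 rad or angle between stone's own z axis and vertical above 3.08 rad) and linear speed of stone below 0.02 m/s and contact force between the fingers and stone below 0.1 N); the robot touches nothing.
It fails at once if the paint jar is shoved or knocked (distance of paint_jar_1 from where it was at the start of the episode above 0.03 m).
It fails at once if the wood offcut is shoved or knocked (distance of wood_offcut_2 from where it was at the start of the episode above 0.03 m).
It fails at once if the tape roll is shoved or knocked (distance of tape_1 from where it was at the start of the episode above 0.03 m).
It fails at once if the stone is dropped: it falls free, out of the fingers, above the case's height or more than about 3 cm above the table beside the case ((height (world z) of stone above 0.06 m or (height (world z) of stone above 0.03 m and horizontal distance between stone and stone_case above 0.1 m)) and contact force between the fingers and stone below 0.1 N and linear speed of stone above 0.3 m/s).
It also fails if it takes over 51 s, if anything falls off the work surface, if the arm or the gripper's body presses on something with over 40 N, if the wrist force passes 120 N, or if a joint passes its speed limit or range.

### The arm

A 6-joint arm with a two-finger parallel gripper is mounted at the origin on a cart in front of the work surface, level with it; the furniture and walls round the work are solid. World frame = base frame: x ahead of the robot, y to its left, z up, the work surface at z = 0. Lengths are in m, angles in degrees, forces in N, time in s.
With the tool pointing down it reaches from about 0.35 to 0.875 m from the base axis. Payload 4.2 kg.
Tool frame: the origin (TCP) lies midway between the tips of the shut fingers; the grasp point (between the pads) lies r.grasp_offset behind it (r.grasp_offset is the distance from the TCP to the grasp point, in m); z points along the fingers, y is the direction in which the jaws open and shut (so a half turn about z gives the same grasp; the last joint's range is limited). The gripper opens to 87 mm and grips with 3 to 60 N. Pads are 19 mm wide; open, the fingers measure 117 mm over their backs; the gripper's body (75 mm by 190 mm) begins 51 mm behind the grasp point.
Start: joints at [88.213, 22.042, 0.453, 0, -68.411, -14.817], TCP at [0.179, 0.599, 0.223] pointing down, gripper open.
Joint ranges: [-179.83, 179.83], [-69.29, 118.12], [-61.27, 80.66], [-181.25, 117.63], [-171.15, -9.14], [-177.46, 177.46]. Speed limits (degrees/s): [159.86, 159.86, 180, 180, 180, 180].

### API

Orientations are given as a 3x3 rotation matrix whose columns are the frame's x, y, z axes.
In Python, from station import sense, optics, r gives the robot as it stands. The module is installed in compiled form; this text tells all that it offers.
- The arm moves only by the tool servo_tool, never from a script. Its argument "deltas" is a list of rows, each an object with "slide": the shift along the tool's x, y, z in units of 25 mm (1.0 is 25 mm), a list of three; "spin": the turn about the tool's z in units of 8 degrees (1.0 is 8 degrees). A call has 1 to 10 rows; each row shifts and turns the pose as measured when the row begins, along the tool's axes as they then stand; what a row does not reach is not made up. A row lasts 1/10 s, in which the tool goes at most 50 mm and 8.59 degrees, less where a joint would pass 70% of its speed; a pose out of reach is approached as far as the arm can. A call is refused whole if a number of a shift passes 1 or a number of a turn 1, either way. A call with a gripper value outside its range is refused whole. "gripper" is the closure in counts, from 0 (fully open) to 255 (shut), set as the call begins (left out, the last holds). The fingers move at their own pace and stop on an object; the grip force is fixed at half the most. Time passes only in rows, so rows that do not move let the fingers close. It gives the time, the measured TCP pose, the force and the opening at its end, in the units of the state.
- sense(): the state, without advancing time (a new reading comes with each control period).
- optics.capture(name): name is "scene" or "top"; returns a dict with "frame" (384x512x3 uint8, red, green, blue), "camera_matrix" (3x3 intrinsics, pixels), "eye" and "rotation" of the camera in the world. Camera axes: x right, y down, z forward; pixel columns grow to the right and rows downward; lengths in m; the calibration is good to about 2 mm. A picture is of the moment at which its call begins. There is no depth.
- r.finish_job(): hands the job in, once; it reports no verdict.
The state is a dict: "time_s": time; "joints": joint angles; "joint_velocities": joint speeds; "effort": joint torques, N m; "tcp_pos": TCP position; "ee_rot": TCP orientation; "wrist_force": force on the tool from outside, world axes, zero at the start; "moment": the same for the moment, N m; "gripper_width": opening from 0.0 (shut) to 1.0 (fully open).
Only numpy, scipy, OpenCV 4.12 (cv2) and the standard library are available. Lean on these libraries where they do the work, as an engineer would, in place of code of your own. Each camera call takes 0.05 s, during which the arm holds its last target.

## Working session

There is one attempt and no reset: what is moved stays moved. The work goes in short steps, Python scripts to look and compute and a tool call to move; the robot and the scene stay as the last step left them, time stands still between calls to the robot, and variables do not carry over. Pictures are saved under pics/ and viewed, and the job is handed in when it is done.

Besides the shell and the picture viewer there is one more tool, called after "Request:" as a command line: name --argument value ..., lists and objects as JSON in quotes. servo_tool: Moves the arm, as the interface text tells. Its arguments: {"type":"object","properties":{"deltas":{"type":"array"},"gripper":{"type":"number"}},"required":["deltas"]}

```bash
mkdir -p pics; ls; python3 - <<'E'
from station import sense, optics, r
import cv2,numpy as np
s=sense();print(s, r.grasp_offset)
for n in("scene","top"):
    c=optics.capture(n);cv2.imwrite(f"pics/{n}0.png",cv2.resize(c["frame"][:,:,::-1],(800,600),interpolation=cv2.INTER_CUBIC))
    print(n,c["camera_matrix"],c["eye"],c["rotation"])
E
```

```text
pics
{'time_s': 0.0, 'joints': array([ 8.82109715e+01,  2.20906626e+01,  3.80073529e-01, -2.76130605e-02,
       -6.84116576e+01, -1.48171748e+01]), 'joint_velocities': array([-0.04111372,  0.13585481,  0.00598905,  0.04798232,  0.07028705,
        0.034636  ]), 'effort': array([ 4.68481103e-04, -3.90662456e+01,  1.87407911e+01,  4.21992257e+00,
        1.10657982e-02, -1.88751264e-04]), 'tcp_pos': array([0.1784301 , 0.59836192, 0.22146622]), 'ee_rot': array([[ 9.58240838e-01, -2.85961942e-01, -5.14521576e-04],
       [-2.85962383e-01, -9.58238502e-01, -2.11853514e-03],
       [ 1.12786038e-04,  2.17720070e-03, -9.99997624e-01]]), 'wrist_force': array([ 0.28338386,  0.38610304, -0.37455233]), 'moment': array([ 0.00746652, -0.02211571,  0.0054893 ]), 'gripper_width': 1.000909559832078} 0.0187
scene [[423.01187252   0.         267.52088227]
 [  0.         423.01187252 192.47561045]
 [  0.           0.           1.        ]] [0.06805914 0.44885842 0.72740028] [[-0.65264767 -0.5262167   0.54511192]
 [-0.75766088  0.45232191 -0.47048367]
 [ 0.0010103  -0.72007005 -0.69390065]]
top [[415.80136833   0.         250.04172167]
 [  0.         415.80136833 186.31235126]
 [  0.           0.           1.        ]] [0.42176612 0.01499391 0.91897148] [[-0.00822384 -0.98134718  0.19206789]
 [-0.99983465  0.00495439 -0.01749643]
 [ 0.0162185  -0.19218002 -0.98122566]]
```

View pics/scene0.png

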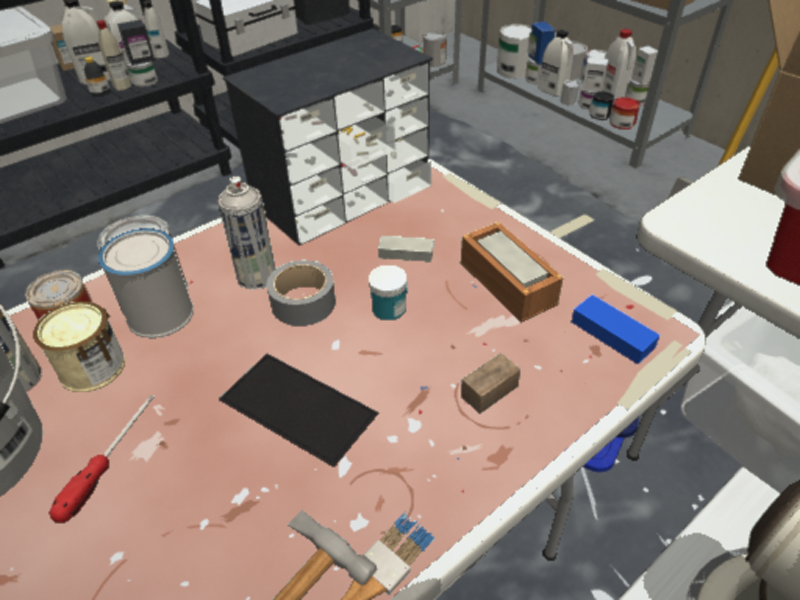

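View pics/top0.png

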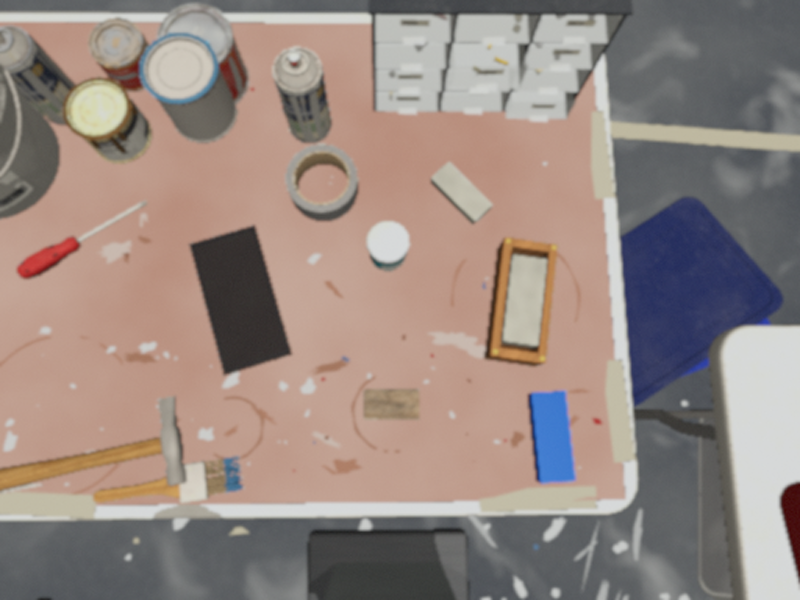

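The top view shows the case at about (523,301), the mat at (241,299), the jar at (388,243), the offcut at (391,404) and the tape at (322,182). The blue block and the small grey block at (461,192) are decoys. Next I measure the corners.

```bash
cat > h.py <<'E'
from station import sense, optics, r
import cv2,numpy as np
def ray(c,u,v,z):
    d=c["rotation"]@np.linalg.inv(c["camera_matrix"])@np.array([u,v,1.]); return c["eye"]+d*(z-c["eye"][2])/d[2]
def proj(c,P):
    q=(np.asarray(P)-c["eye"])@c["rotation"]; q=q@c["camera_matrix"].T; return q[:,:2]/q[:,2:]
def box(cx,cy,yaw,L,W,z):
    a=np.radians(yaw);R=np.array([[np.cos(a),-np.sin(a)],[np.sin(a),np.cos(a)]])
    p=np.array([[1,1],[1,-1],[-1,-1],[-1,1]])*[L/2,W/2]@R.T+[cx,cy]
    return np.c_[p,np.full(4,z)]
E
python3 - <<'E'
from h import *
for n in("top","scene"):
    c=optics.capture(n);f=c["frame"];hsv=cv2.cvtColor(f,cv2.COLOR_RGB2HSV)
    m=(f.max(2)<50).astype(np.uint8)
    k,l,st,ce=cv2.connectedComponentsWithStats(m)
    S=512/800
    seeds={"top":((241,299),(523,301)),"scene":((300,408),(510,260))}[n]
    u,v=[int(x*S) for x in seeds[0]]
    mm=(l==l[v,u]).astype(np.uint8);cn=max(cv2.findContours(mm,0,2)[0],key=cv2.contourArea)
    pts=np.array([ray(c,x,y,.004)[:2] for x,y in cn[:,0]]).astype(np.float32)
    print(n,"mat",cv2.minAreaRect(pts))
    u,v=[int(x*S) for x in seeds[1]]
    print("hsv stone",hsv[v,u],"f",f[v,u])
    sm=((hsv[:,:,1]>110)&(hsv[:,:,0]<20)&(hsv[:,:,0]>6)).astype(np.uint8)*255
    cr=f[v-60:v+60,u-60:u+60]
    cv2.imwrite(f"pics/crop_{n}.png",cv2.resize(cr[:,:,::-1],(600,600),interpolation=cv2.INTER_CUBIC));print("crop origin",u-60,v-60)
E
```

```text
top mat ((0.6244189143180847, -0.02701282501220703), (0.886443018913269, 1.2572176456451416), 0.18466058373451233)
hsv stone [ 25  24 195] f [195 192 177]
crop origin 274 132
scene mat ((0.5882303714752197, 0.21566340327262878), (0.19431613385677338, 0.0947456955909729), 16.922195434570312)
hsv stone [ 26  27 206] f [206 203 184]
crop origin 266 106
```

View pics/crop_top.png

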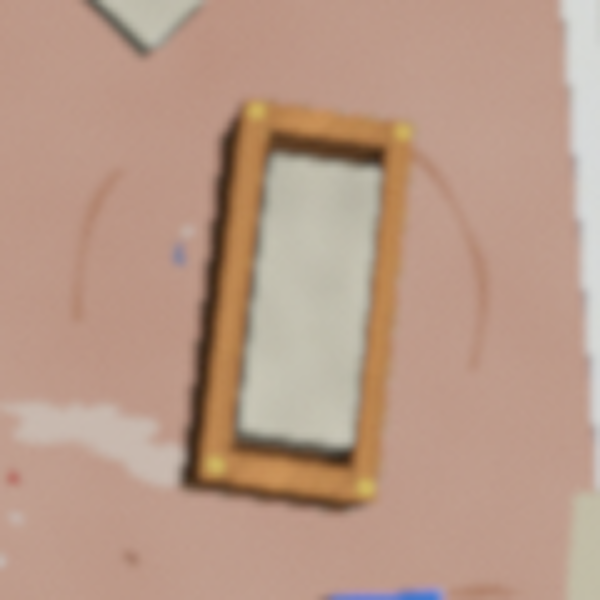

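View pics/crop_scene.png

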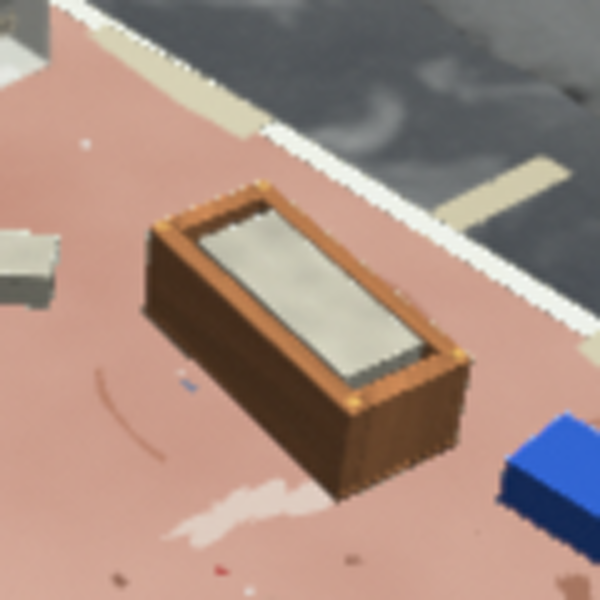

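```bash
python3 - <<'E'
from h import *
from scipy.optimize import least_squares
T=optics.capture("top");S=optics.capture("scene")
def rep(name,c,pts,z):
    p=np.array([ray(c,u,v,z)[:2] for u,v in pts]);ctr=p.mean(0)
    e=[np.linalg.norm(p[i]-p[(i+1)%4]) for i in range(4)]
    i=int(np.argmax([e[0]+e[2],e[1]+e[3]])); d=p[i+1]-p[i] ;d2=p[i+2]-p[(i+3)%4]; d=d-(d2) if d@d2<0 else d+d2
    print(name,ctr.round(4),np.round(e,4),"yaw",np.degrees(np.arctan2(d[1],d[0])).round(1))
ct=lambda a,o:[((x+.5)/5-.5+o[0],(y+.5)/5-.5+o[1]) for x,y in a]
rep("stone T",T,ct([(270,152),(384,160),(352,450),(238,440)],(274,132)),.06)
rep("case T",T,ct([(243,100),(411,125),(375,500),(198,482)],(274,132)),.06)
rep("stone S",S,ct([(198,238),(270,208),(425,345),(352,382)],(266,106)),.06)
rep("case S",S,ct([(150,228),(265,183),(470,357),(352,412)],(266,106)),.06)
f=lambda a:[((x+.5)*.64-.5,(y+.5)*.64-.5) for x,y in a]
rep("mat T",T,f([(191,243),(255,227),(290,353),(226,373)]),.004)
rep("mat S",S,f([(220,400),(267,354),(378,412),(335,464)]),.004)
print("jar cap T",ray(T,*f([(388,243)])[0],.069),"S",ray(S,*f([(388,278)])[0],.069))
print("tape T",ray(T,*f([(322,180)])[0],.048))
for p in [(363,390),(419,390),(419,418),(363,418)]: print("offcut T",ray(T,*f([p])[0],.04).round(3))
print("decoy", ray(T,*f([(490,210)])[0],.03).round(3), ray(T,*f([(432,175)])[0],.03).round(3))
print("cabinet", ray(T,*f([(375,110)])[0],0).round(3), ray(T,*f([(565,120)])[0],0).round(3))
print("spray",ray(T,*f([(310,135)])[0],0).round(3))
print(sense()["time_s"])
E
```

```text
stone T [ 0.5783 -0.1811] [0.0489 0.1257 0.0476 0.1248] yaw 171.1
case T [ 0.5784 -0.1793] [0.0727 0.1621 0.0736 0.1657] yaw 171.3
stone S [ 0.5738 -0.1809] [0.0456 0.1237 0.0459 0.1253] yaw 170.6
case S [ 0.5749 -0.1796] [0.072  0.1597 0.0712 0.1608] yaw 171.6
mat T [0.5927 0.2138] [0.0947 0.1922 0.0926 0.1965] yaw -163.1
mat S [0.5877 0.2146] [0.0976 0.1957 0.0947 0.1939] yaw -162.3
jar cap T [0.6548786  0.00330982 0.069     ] S [0.65212209 0.00439465 0.069     ]
tape T [0.75292024 0.09548767 0.048     ]
offcut T [0.46  0.038 0.04 ]
offcut T [ 0.459 -0.037  0.04 ]
offcut T [ 0.422 -0.037  0.04 ]
offcut T [0.423 0.038 0.04 ]
decoy [ 0.714 -0.144  0.03 ] [ 0.767 -0.062  0.03 ]
cabinet [0.884 0.021 0.   ] [ 0.867 -0.269  0.   ]
spray [0.843 0.119 0.   ]
0.3
```

```bash
cat >> h.py <<'E'
C=np.array([.5765,-.180]);CY=-8.7
def go(x,y,z,yaw):
    s=sense();R=s["ee_rot"];d=R.T@(np.array([x,y,z])-s["tcp_pos"])
    cy=np.degrees(np.arctan2(R[1,0],R[0,0]))
    print("units total",(d/.025).round(2),"spin units",round((cy-yaw)/8,2),"t",s["time_s"],"F",s["wrist_force"].round(2),"tcp",s["tcp_pos"].round(4),"yaw",cy.round(2),"w",round(s["gripper_width"],3))
def along(s):
    a=np.radians(CY);return C+s*np.array([np.cos(a),np.sin(a)])
E
python3 - <<'E'
from h import *
go(*along(.05),.2,CY)
E
```

```text
units total [26.14 25.03  0.91] spin units -0.99 t 0.3 F [ 0.09 -0.19  0.26] tcp [0.1785 0.5987 0.2222] yaw -16.61 w 1.001
```

Request:
servo_tool --deltas '[{"slide": [1, 0.8, 0], "spin": -1}, {"slide": [1, 0.8, 0], "spin": 0}, {"slide": [1, 0.8, 0], "spin": 0}, {"slide": [1, 0.8, 0], "spin": 0}, {"slide": [1, 0.8, 0], "spin": 0}]' --gripper 255

```text
time_s: 0.8
tcp_pos: [0.2848, 0.4777, 0.2208]
ee_rot: [[0.991, -0.137, -0.0], [-0.137, -0.991, -0.001], [-0.0, 0.001, -1.0]]
wrist_force: [-0.6, -0.0, 0.2]
gripper_width: 0.635
```

```bash
python3 - <<'E'
from h import *
go(*along(.05),.2,CY)
E
```

```text
units total [17.17 24.49  0.86] spin units 0.1 t 0.8 F [-0.57 -0.03  0.16] tcp [0.2848 0.4777 0.2208] yaw -7.88 w 0.635
```

Request:
servo_tool --deltas '[{"slide": [0.7, 1, 0], "spin": 0.1}, {"slide": [0.7, 1, 0], "spin": 0}, {"slide": [0.7, 1, 0], "spin": 0}, {"slide": [0.7, 1, 0], "spin": 0}, {"slide": [0.7, 1, 0], "spin": 0}, {"slide": [0.7, 1, 0], "spin": 0}, {"slide": [0.7, 1, 0], "spin": 0}, {"slide": [0.7, 1, 0], "spin": 0}, {"slide": [0.7, 1, 0], "spin": 0}, {"slide": [0.7, 1, 0], "spin": 0}]'

```text
time_s: 1.8
tcp_pos: [0.4249, 0.1923, 0.2219]
ee_rot: [[0.989, -0.151, 0.001], [-0.151, -0.989, 0.001], [0.001, -0.001, -1.0]]
wrist_force: [0.1, 0.1, -0.5]
gripper_width: 0.006
```

Request:
servo_tool --deltas '[{"slide": [0.7, 1, 0], "spin": 0}, {"slide": [0.7, 1, 0], "spin": 0}, {"slide": [0.7, 1, 0], "spin": 0}, {"slide": [0.7, 1, 0], "spin": 0}, {"slide": [0.7, 1, 0], "spin": 0}, {"slide": [0.7, 1, 0], "spin": 0}, {"slide": [0.7, 1, 0], "spin": 0}, {"slide": [0.7, 1, 0], "spin": 0}, {"slide": [0.7, 1, 0], "spin": 0}, {"slide": [0.7, 1, 0], "spin": 0}]'

```text
time_s: 2.8
tcp_pos: [0.5642, -0.0937, 0.2232]
ee_rot: [[0.989, -0.15, 0.005], [-0.15, -0.989, 0.003], [0.004, -0.004, -1.0]]
wrist_force: [1.0, 0.8, -0.2]
gripper_width: 0.006
```

```bash
python3 - <<'E'
from h import *
go(*along(.05),.08,CY)
E
```

```text
units total [2.98 3.36 5.73] spin units 0.01 t 2.8 F [ 0.96  0.76 -0.21] tcp [ 0.5642 -0.0937  0.2232] yaw -8.65 w 0.006
```

Request:
servo_tool --deltas '[{"slide": [0.8, 0.9, 1], "spin": 0}, {"slide": [0.8, 0.9, 1], "spin": 0}, {"slide": [0.8, 0.9, 1], "spin": 0}, {"slide": [0.6, 0.65, 1], "spin": 0}, {"slide": [0, 0, 0.8], "spin": 0}, {"slide": [0, 0, 0.6], "spin": 0}, {"slide": [0, 0, 0], "spin": 0}]'

```text
time_s: 3.5
tcp_pos: [0.6313, -0.1966, 0.083]
ee_rot: [[0.988, -0.157, 0.008], [-0.157, -0.988, 0.003], [0.007, -0.004, -1.0]]
wrist_force: [-0.3, -0.7, -0.0]
gripper_width: 0.005
```

```bash
python3 - <<'E'
from h import *
go(*along(.05),.062,CY)
for n in("scene","top"):
    c=optics.capture(n);cv2.imwrite(f"pics/{n}1.png",cv2.resize(c["frame"][:,:,::-1],(800,600),interpolation=cv2.INTER_CUBIC))
E
```

```text
units total [-0.27 -0.32  0.84] spin units -0.04 t 3.5 F [-0.35 -0.69 -0.01] tcp [ 0.6313 -0.1966  0.083 ] yaw -9.01 w 0.005
```

View pics/scene1.png

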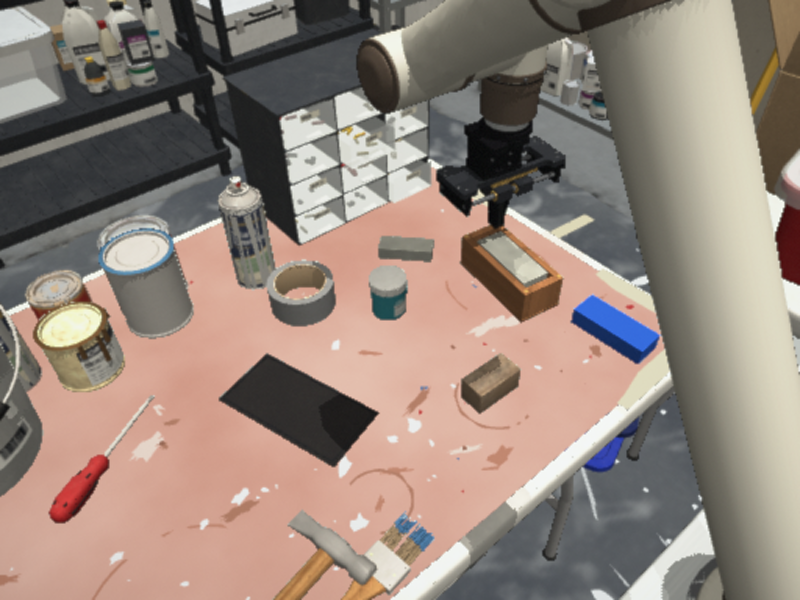

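View pics/top1.png

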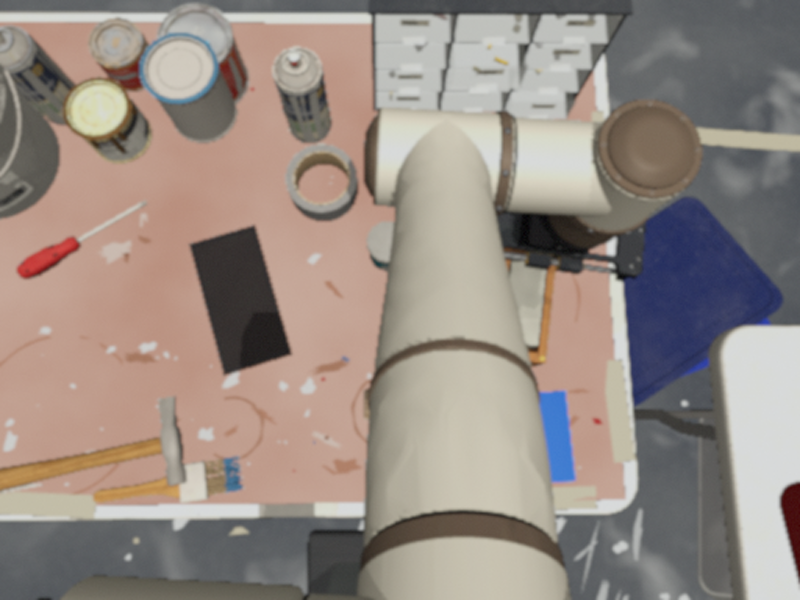

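The scene view shows the shut fingers at (497,215), just above the far (+x) end of the stone, with everything else undisturbed. I correct the position and start feeling.

Request:
servo_tool --deltas '[{"slide": [-0.27, -0.3, 0.3], "spin": 0}, {"slide": [0, 0, 0.3], "spin": 0}, {"slide": [0, 0, 0.1], "spin": 0}, {"slide": [0, 0, 0], "spin": 0}]'

```text
time_s: 4.0
tcp_pos: [0.6292, -0.1864, 0.0714]
ee_rot: [[0.988, -0.153, 0.02], [-0.153, -0.988, 0.001], [0.019, -0.004, -1.0]]
wrist_force: [-0.3, 0.0, -0.2]
gripper_width: 0.004
```

```bash
python3 - <<'E'
from h import *
go(*along(.05),.06,CY)
E
```

```text
units total [-0.13  0.07  0.45] spin units -0.02 t 4.0 F [-0.33  0.01 -0.18] tcp [ 0.6292 -0.1864  0.0714] yaw -8.82 w 0.004
```

Request:
servo_tool --deltas '[{"slide": [-0.1, 0.05, 0.25], "spin": 0}, {"slide": [0, 0, 0.15], "spin": 0}]'

```text
time_s: 4.2
tcp_pos: [0.6273, -0.1872, 0.062]
ee_rot: [[0.988, -0.153, 0.022], [-0.153, -0.988, 0.001], [0.022, -0.004, -1.0]]
wrist_force: [-0.2, 0.4, 0.9]
gripper_width: 0.004
```

Request:
servo_tool --deltas '[{"slide": [0, 0, 0.12], "spin": 0}, {"slide": [0, 0, 0.12], "spin": 0}]'

```text
time_s: 4.4
tcp_pos: [0.6278, -0.1873, 0.0602]
ee_rot: [[0.988, -0.151, 0.022], [-0.151, -0.989, -0.001], [0.022, -0.003, -1.0]]
wrist_force: [-7.9, 5.1, 20.3]
gripper_width: 0.002
```

The +x end is firm, with 20 N at z=0.060. I lift and try the -x end.

Request:
servo_tool --deltas '[{"slide": [0, 0, -0.7], "spin": 0}, {"slide": [-0.5, 0, -0.5], "spin": 0}, {"slide": [-0.9, 0, 0], "spin": 0}, {"slide": [-0.9, 0, 0], "spin": 0}, {"slide": [-0.9, 0, 0], "spin": 0}, {"slide": [-0.8, 0, 0], "spin": 0}, {"slide": [0, 0, 0], "spin": 0}, {"slide": [0, 0, 0], "spin": 0}]'

```text
time_s: 5.2
tcp_pos: [0.5267, -0.1726, 0.0896]
ee_rot: [[0.988, -0.151, 0.027], [-0.151, -0.989, -0.002], [0.027, -0.002, -1.0]]
wrist_force: [0.2, -0.4, -0.7]
gripper_width: 0.005
```

```bash
python3 - <<'E'
from h import *
go(*along(-.05),.065,CY)
E
```

```text
units total [-0.01 -0.    0.99] spin units 0.0 t 5.2 F [ 0.22 -0.38 -0.72] tcp [ 0.5267 -0.1726  0.0896] yaw -8.69 w 0.005
```

Request:
servo_tool --deltas '[{"slide": [0, 0, 0.6], "spin": 0}, {"slide": [0, 0, 0.4], "spin": 0}, {"slide": [0, 0, 0.12], "spin": 0}, {"slide": [0, 0, 0.12], "spin": 0}]'

```text
time_s: 5.6
tcp_pos: [0.5318, -0.1734, 0.0583]
ee_rot: [[0.988, -0.151, 0.032], [-0.151, -0.989, -0.003], [0.032, -0.002, -0.999]]
wrist_force: [1.2, 0.5, 0.0]
gripper_width: 0.004
```

Request:
servo_tool --deltas '[{"slide": [0, 0, 0.12], "spin": 0}, {"slide": [0, 0, 0.12], "spin": 0}]'

```text
time_s: 5.8
tcp_pos: [0.5328, -0.1735, 0.0519]
ee_rot: [[0.988, -0.15, 0.032], [-0.15, -0.989, -0.003], [0.032, -0.002, -0.999]]
wrist_force: [0.0, -0.1, 0.4]
gripper_width: 0.005
```

The -x end gives. I press on down.

Request:
servo_tool --deltas '[{"slide": [-0.04, 0, 0.12], "spin": 0}, {"slide": [-0.04, 0, 0.12], "spin": 0}, {"slide": [-0.02, 0, 0.12], "spin": 0}]'

```text
time_s: 6.1
tcp_pos: [0.5324, -0.1736, 0.0466]
ee_rot: [[0.988, -0.148, 0.036], [-0.147, -0.989, -0.005], [0.036, -0.0, -0.999]]
wrist_force: [-8.0, 4.5, 26.7]
gripper_width: 0.006
```

```bash
python3 - <<'E'
from h import *
go(*along(-.05),.044,CY)
c=optics.capture("scene");cv2.imwrite(f"pics/scene2.png",cv2.resize(c["frame"][100:250,220:400,::-1],(720,600),interpolation=cv2.INTER_CUBIC))
E
```

```text
units total [-0.22 -0.01  0.1 ] spin units 0.03 t 6.1 F [-8.05  4.49 26.72] tcp [ 0.5324 -0.1736  0.0466] yaw -8.49 w 0.006
```

View pics/scene2.png

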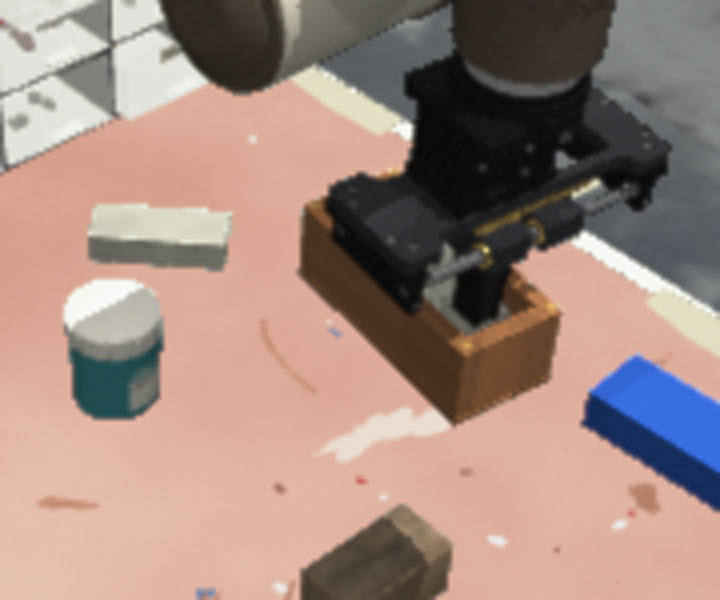

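The finger reads 27 N, so the stone has bottomed out in the tip. I back off and look.

Request:
servo_tool --deltas '[{"slide": [0, 0, -0.5], "spin": 0}, {"slide": [0, 0, -1], "spin": 0}, {"slide": [0, 0, -1], "spin": 0}, {"slide": [-0.5, 0, -1], "spin": 0}, {"slide": [-1, 0, -1], "spin": 0}, {"slide": [-1, 0, -0.5], "spin": 0}]' --gripper 0

```text
time_s: 6.75
tcp_pos: [0.4657, -0.1635, 0.1733]
ee_rot: [[0.988, -0.147, 0.036], [-0.147, -0.989, -0.006], [0.036, 0.0, -0.999]]
wrist_force: [-0.1, -0.3, -0.2]
gripper_width: 0.465
```

```bash
python3 - <<'E'
from h import *
go(*along(.04),.13,CY)
for n,o in(("scene",(266,106)),("top",(274,132))):
    c=optics.capture(n);cv2.imwrite(f"pics/{n}3.png",cv2.resize(c["frame"][o[1]:o[1]+120,o[0]:o[0]+120,::-1],(600,600),interpolation=cv2.INTER_CUBIC))
E
```

```text
units total [6.01 0.01 1.95] spin units 0.03 t 6.75 F [-0.14 -0.29 -0.16] tcp [ 0.4657 -0.1635  0.1733] yaw -8.45 w 0.465
```

View pics/scene3.png

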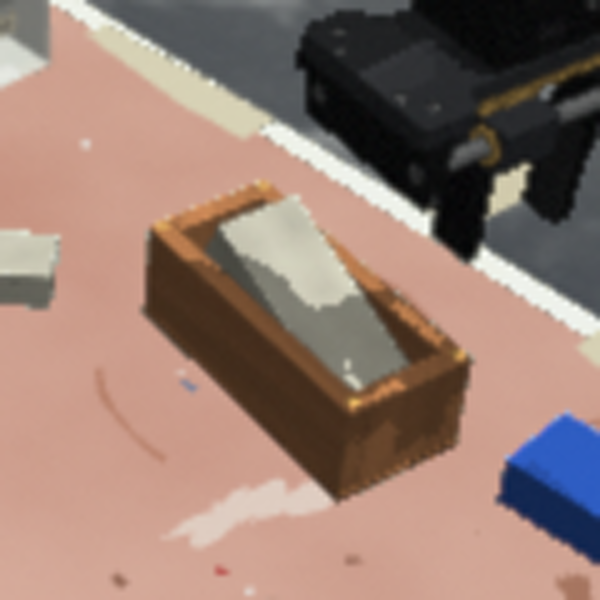

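View pics/top3.png

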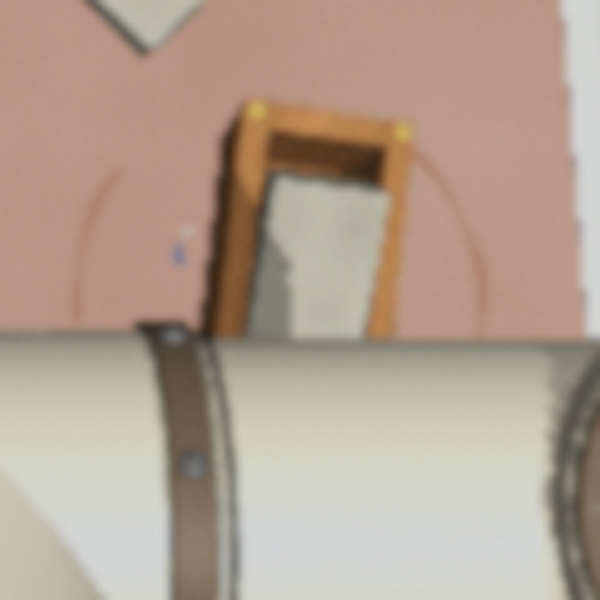

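The stone is tipped. Its raised top edge runs (272,172)–(390,190) in the top crop and (218,235)–(298,197) in the scene crop. I triangulate it.

```bash
python3 - <<'E'
from h import *
T=optics.capture("top");S=optics.capture("scene")
ct=lambda a,o:[((x+.5)/5-.5+o[0],(y+.5)/5-.5+o[1]) for x,y in a]
t=ct([(272,174),(390,190)],(274,132));s=ct([(218,235),(298,197)],(266,106))
P=lambda c:c["camera_matrix"]@np.c_[c["rotation"].T,-c["rotation"].T@c["eye"]]
X=cv2.triangulatePoints(P(T),P(S),np.array(t).T,np.array(s).T);X=(X[:3]/X[3]).T
print(X.round(4),X.mean(0).round(4))
a=np.radians(CY);u=np.array([np.cos(a),np.sin(a)]);v=np.array([-u[1],u[0]])
print("case frame s,lat",[(round((p[:2]-C)@u,4),round((p[:2]-C)@v,4)) for p in X])
for z in(.078,.081): print([ray(T,*q,z).round(4) for q in t])
go(*along(.036),.13,CY)
E
```

```text
[[ 0.6274 -0.1666  0.0702]
 [ 0.6194 -0.215   0.0742]] [ 0.6234 -0.1908  0.0722]
case frame s,lat [(np.float64(0.0483), np.float64(0.0209)), (np.float64(0.0477), np.float64(-0.0281))]
[array([ 0.6279, -0.1631,  0.078 ]), array([ 0.6208, -0.2122,  0.078 ])]
[array([ 0.6272, -0.1625,  0.081 ]), array([ 0.6201, -0.2114,  0.081 ])]
units total [5.87 0.01 1.87] spin units 0.03 t 6.95 F [ 0.19 -0.81 -0.54] tcp [ 0.4654 -0.1634  0.1718] yaw -8.47 w 0.651
```

Request:
servo_tool --deltas '[{"slide": [1, 0, 0.2], "spin": 0}, {"slide": [1, 0, 0.3], "spin": 0}, {"slide": [1, 0, 0.3], "spin": 0}, {"slide": [1, 0, 0.3], "spin": 0}, {"slide": [1, 0, 0.3], "spin": 0}, {"slide": [0.8, 0, 0.3], "spin": 0}, {"slide": [0, 0, 0], "spin": 0}, {"slide": [0, 0, 0], "spin": 0}]'

```text
time_s: 7.75
tcp_pos: [0.618, -0.1864, 0.1218]
ee_rot: [[0.989, -0.147, 0.022], [-0.147, -0.989, -0.005], [0.023, 0.001, -1.0]]
wrist_force: [-0.7, 0.4, 0.1]
gripper_width: 1.002
```

```bash
python3 - <<'E'
from h import *
p=along(.037)+[-.0002,-.0015]
go(*p,.064,CY)
E
```

```text
units total [-0.25  0.06  2.31] spin units 0.03 t 7.75 F [-0.69  0.36  0.07] tcp [ 0.618  -0.1864  0.1218] yaw -8.47 w 1.002
```

Request:
servo_tool --deltas '[{"slide": [-0.25, 0.06, 0.8], "spin": 0}, {"slide": [-0.02, 0, 0.6], "spin": 0}, {"slide": [-0.01, 0, 0.5], "spin": 0}, {"slide": [0, 0, 0.2], "spin": 0}, {"slide": [0, 0, 0], "spin": 0}]'

```text
time_s: 8.25
tcp_pos: [0.6102, -0.187, 0.0668]
ee_rot: [[0.989, -0.147, 0.021], [-0.147, -0.989, -0.005], [0.021, 0.002, -1.0]]
wrist_force: [-0.2, 0.2, 0.8]
gripper_width: 0.998
```

```bash
python3 - <<'E'
from h import *
p=along(.037)+[-.0002,-.0015]
go(*p,.064,CY)
E
```

```text
units total [ 0.1  -0.01  0.11] spin units 0.03 t 8.25 F [-0.21  0.23  0.78] tcp [ 0.6102 -0.187   0.0668] yaw -8.46 w 0.998
```

Request:
servo_tool --deltas '[{"slide": [0.12, 0, 0.12], "spin": 0}, {"slide": [0, 0, 0], "spin": 0}]'

```text
time_s: 8.45
tcp_pos: [0.6141, -0.1875, 0.0648]
ee_rot: [[0.989, -0.147, 0.023], [-0.147, -0.989, -0.005], [0.023, 0.002, -1.0]]
wrist_force: [-0.6, 0.6, -1.0]
gripper_width: 0.998
```

Request:
servo_tool --deltas '[{"slide": [0, 0, 0], "spin": 0}, {"slide": [0, 0, 0], "spin": 0}, {"slide": [0, 0, 0], "spin": 0}, {"slide": [0, 0, 0], "spin": 0}, {"slide": [0, 0, 0], "spin": 0}, {"slide": [0, 0, 0], "spin": 0}, {"slide": [0, 0, 0], "spin": 0}, {"slide": [0, 0, 0], "spin": 0}]' --gripper 255

```text
time_s: 9.25
tcp_pos: [0.6155, -0.1876, 0.0669]
ee_rot: [[0.989, -0.146, 0.027], [-0.146, -0.989, -0.006], [0.027, 0.002, -1.0]]
wrist_force: [0.5, 0.8, 0.8]
gripper_width: 0.547
```

```bash
python3 - <<'E'
from h import *
go(*along(.037),.09,CY)
c=optics.capture("scene");cv2.imwrite(f"pics/scene4.png",cv2.resize(c["frame"][100:250,220:400,::-1],(720,600),interpolation=cv2.INTER_CUBIC))
E
```

```text
units total [-0.08 -0.06 -0.93] spin units 0.04 t 9.25 F [0.47 0.78 0.76] tcp [ 0.6155 -0.1876  0.0669] yaw -8.42 w 0.547
```

View pics/scene4.png

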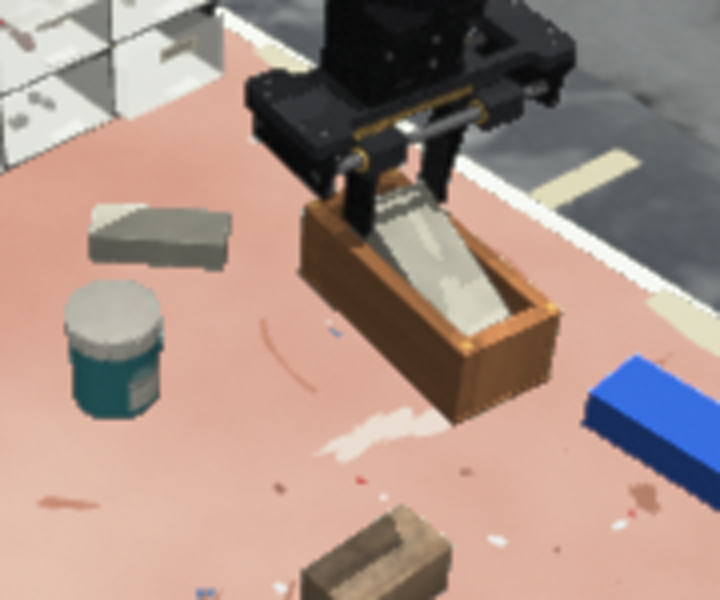

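Gripped at 47.6 mm wide; the image shows the fingers astride the raised end at about (400,215). I lift gently.

Request:
servo_tool --deltas '[{"slide": [0, 0, -0.2], "spin": 0}, {"slide": [0, 0, -0.3], "spin": 0}, {"slide": [0, 0, -0.4], "spin": 0}, {"slide": [0, 0, -0.5], "spin": 0}, {"slide": [0, 0, -0.5], "spin": 0}, {"slide": [0, 0, -0.3], "spin": 0}]'

```text
time_s: 9.9
tcp_pos: [0.6128, -0.187, 0.1245]
ee_rot: [[0.989, -0.147, 0.024], [-0.147, -0.989, -0.005], [0.024, 0.001, -1.0]]
wrist_force: [0.2, -0.3, -2.2]
gripper_width: 0.546
```

```bash
python3 - <<'E'
from h import *
go(*along(.037),.2,CY)
c=optics.capture("scene");cv2.imwrite(f"pics/scene5.png",cv2.resize(c["frame"][80:230,220:400,::-1],(720,600),interpolation=cv2.INTER_CUBIC))
E
```

```text
units total [ 0.08 -0.05 -3.02] spin units 0.03 t 9.9 F [ 0.24 -0.33 -2.23] tcp [ 0.6128 -0.187   0.1245] yaw -8.47 w 0.546
```

View pics/scene5.png

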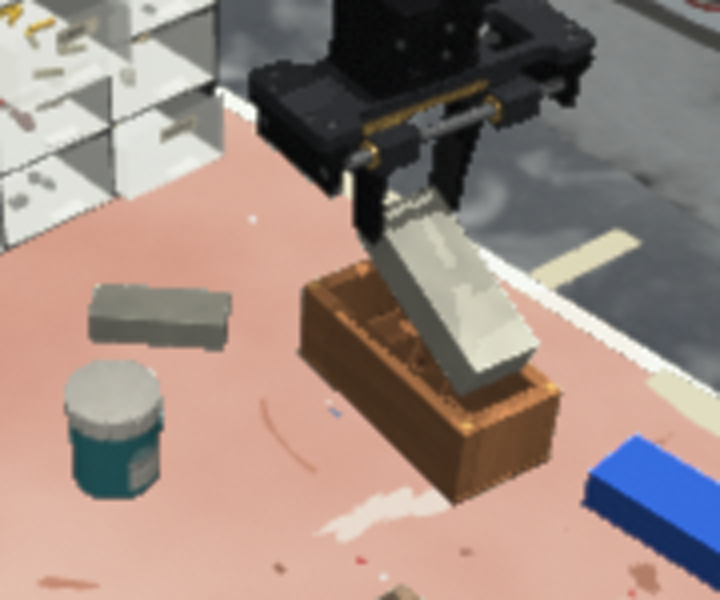

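Held at tilt, and the stone is clear of the pocket. I raise it and carry it to the mat.

Request:
servo_tool --deltas '[{"slide": [0, 0, -0.4], "spin": 0}, {"slide": [0, 0, -0.6], "spin": 0}, {"slide": [0, 0, -0.7], "spin": 0}, {"slide": [0, -0.1, -0.7], "spin": 0}, {"slide": [0, -0.2, -0.6], "spin": 0}, {"slide": [0, -0.4, -0.3], "spin": 0}, {"slide": [0, -0.5, 0], "spin": 0}, {"slide": [0, -0.6, 0], "spin": 0}, {"slide": [0, -0.7, 0], "spin": 0}, {"slide": [0, -0.7, 0], "spin": 0}]'

```text
time_s: 10.95
tcp_pos: [0.6204, -0.1033, 0.2114]
ee_rot: [[0.988, -0.151, 0.019], [-0.151, -0.989, -0.003], [0.02, 0.0, -1.0]]
wrist_force: [-0.7, -0.7, -2.4]
gripper_width: 0.55
```

Request:
servo_tool --deltas '[{"slide": [0, -0.7, 0], "spin": 0}, {"slide": [0, -0.7, 0], "spin": -0.2}, {"slide": [0, -0.7, 0], "spin": -0.3}, {"slide": [0, -0.7, 0], "spin": -0.4}, {"slide": [0, -0.7, 0], "spin": -0.4}, {"slide": [0, -0.7, 0], "spin": -0.4}, {"slide": [0, -0.7, 0], "spin": -0.4}, {"slide": [0, -0.6, 0], "spin": -0.4}, {"slide": [0, -0.5, 0], "spin": -0.3}, {"slide": [0, -0.4, 0], "spin": -0.2}]'

```text
time_s: 11.95
tcp_pos: [0.6129, 0.0748, 0.1978]
ee_rot: [[0.957, 0.29, -0.003], [0.29, -0.957, -0.005], [-0.005, 0.004, -1.0]]
wrist_force: [-0.1, 0.0, -2.4]
gripper_width: 0.544
```

```bash
python3 - <<'E'
from h import *
go(.637,.2286,.15,17.3)
c=optics.capture("scene");cv2.imwrite(f"pics/scene6.png",cv2.resize(c["frame"][:,:,::-1],(800,600),interpolation=cv2.INTER_CUBIC))
E
```

```text
units total [ 2.71 -5.61  1.88] spin units -0.06 t 11.95 F [-0.06  0.03 -2.39] tcp [0.6129 0.0748 0.1978] yaw 16.85 w 0.544
```

View pics/scene6.png

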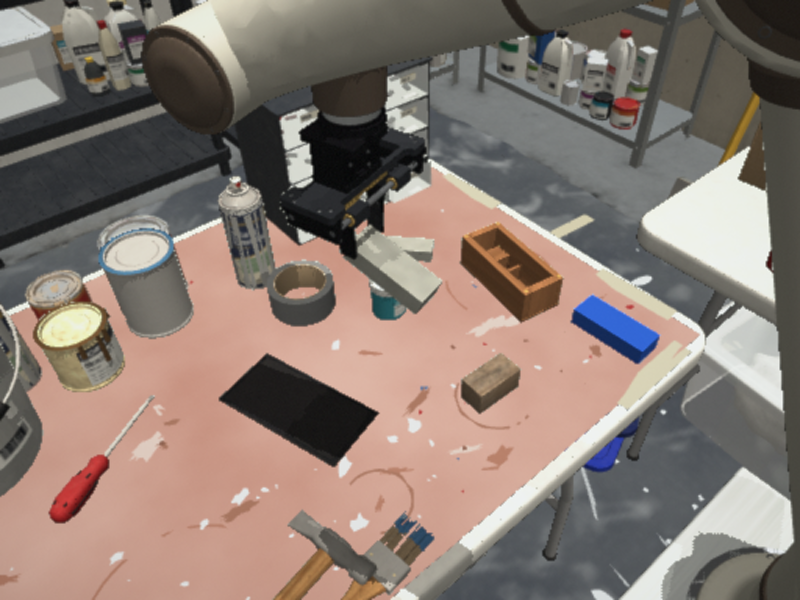

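Request:
servo_tool --deltas '[{"slide": [0.2, -0.5, 0.1], "spin": 0}, {"slide": [0.3, -0.7, 0.2], "spin": 0}, {"slide": [0.3, -0.7, 0.3], "spin": 0}, {"slide": [0.3, -0.7, 0.4], "spin": 0}, {"slide": [0.3, -0.7, 0.4], "spin": 0}, {"slide": [0.3, -0.7, 0.4], "spin": 0}, {"slide": [0.3, -0.6, 0.4], "spin": 0}, {"slide": [0.2, -0.4, 0.4], "spin": 0}, {"slide": [0, -0.2, 0.3], "spin": 0}, {"slide": [0, 0, 0], "spin": 0}]'

```text
time_s: 13.0
tcp_pos: [0.6274, 0.2295, 0.1147]
ee_rot: [[0.957, 0.291, -0.007], [0.291, -0.957, -0.007], [-0.009, 0.005, -1.0]]
wrist_force: [0.8, -0.4, -2.0]
gripper_width: 0.545
```

```bash
python3 - <<'E'
from h import *
go(.6215,.224,.085,17.3)
E
```

```text
units total [-0.28  0.13  1.19] spin units -0.05 t 13.0 F [ 0.77 -0.38 -2.01] tcp [0.6274 0.2295 0.1147] yaw 16.93 w 0.545
```

Request:
servo_tool --deltas '[{"slide": [-0.25, 0.15, 0.5], "spin": -0.05}, {"slide": [0, 0, 0.4], "spin": 0}, {"slide": [0, 0, 0.2], "spin": 0}, {"slide": [0, 0, 0], "spin": 0}]'

```text
time_s: 13.4
tcp_pos: [0.6234, 0.2224, 0.0874]
ee_rot: [[0.955, 0.296, -0.005], [0.296, -0.955, -0.007], [-0.007, 0.005, -1.0]]
wrist_force: [0.2, -1.1, -2.8]
gripper_width: 0.544
```

```bash
python3 - <<'E'
from h import *
go(.6215,.224,.063,17.3)
for n in("scene","top"):
    c=optics.capture(n);f=c["frame"]; f=f[150:330,130:330] if n=="scene" else f[100:250,80:280]
    cv2.imwrite(f"pics/{n}7.png",cv2.resize(f[:,:,::-1],None,fx=3.3,fy=3.3,interpolation=cv2.INTER_CUBIC))
E
```

```text
units total [-0.05 -0.09  0.97] spin units -0.01 t 13.4 F [ 0.21 -1.06 -2.78] tcp [0.6234 0.2224 0.0874] yaw 17.24 w 0.544
```

View pics/scene7.png

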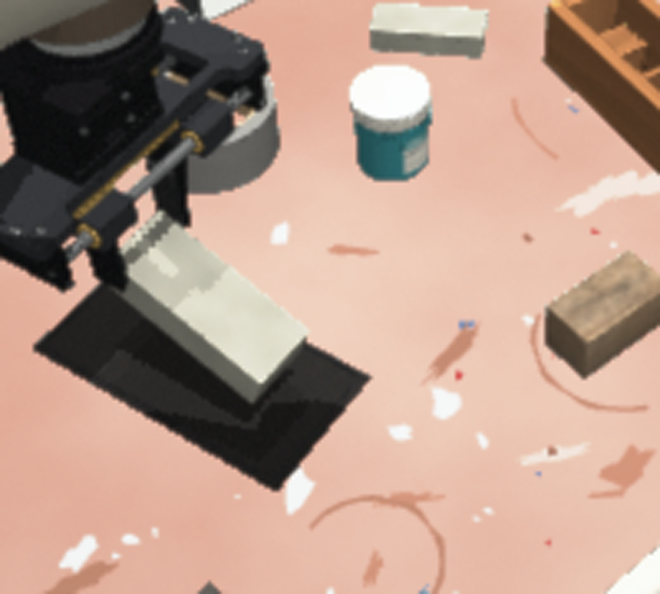

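View pics/top7.png

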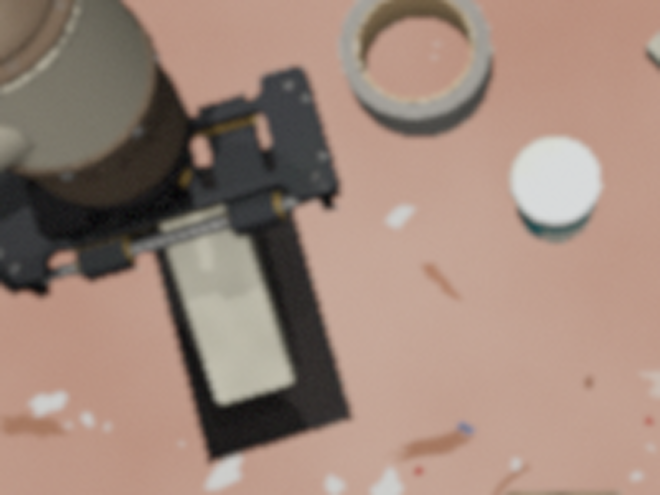

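The stone is over the mat and parallel to it, with the low end near (260,395) in the scene crop. Now I lower until it touches.

Request:
servo_tool --deltas '[{"slide": [0, -0.05, 0.3], "spin": 0}, {"slide": [0, 0, 0.25], "spin": 0}, {"slide": [0, 0, 0.2], "spin": 0}, {"slide": [0, 0, 0.15], "spin": 0}]'

```text
time_s: 13.9
tcp_pos: [0.625, 0.2247, 0.0663]
ee_rot: [[0.955, 0.297, 0.001], [0.297, -0.955, -0.004], [-0.001, 0.004, -1.0]]
wrist_force: [0.5, -0.2, -0.8]
gripper_width: 0.543
```

Request:
servo_tool --deltas '[{"slide": [0.05, 0, 0.15], "spin": 0}, {"slide": [0.05, 0, 0.15], "spin": 0}]'

```text
time_s: 14.1
tcp_pos: [0.628, 0.2256, 0.0585]
ee_rot: [[0.955, 0.297, 0.002], [0.297, -0.955, -0.004], [0.0, 0.004, -1.0]]
wrist_force: [0.9, 1.8, 2.1]
gripper_width: 0.549
```

Request:
servo_tool --deltas '[{"slide": [0.05, 0, 0.15], "spin": 0}, {"slide": [0.05, 0, 0.15], "spin": 0}]'

```text
time_s: 14.3
tcp_pos: [0.6316, 0.2272, 0.0519]
ee_rot: [[0.955, 0.297, 0.004], [0.297, -0.955, -0.003], [0.003, 0.004, -1.0]]
wrist_force: [-0.2, 1.3, 0.9]
gripper_width: 0.55
```

Request:
servo_tool --deltas '[{"slide": [0.03, 0, 0.15], "spin": 0}, {"slide": [0.03, 0, 0.15], "spin": 0}, {"slide": [0.03, 0, 0.15], "spin": 0}]'

```text
time_s: 14.6
tcp_pos: [0.636, 0.229, 0.0417]
ee_rot: [[0.955, 0.298, 0.009], [0.298, -0.955, -0.001], [0.008, 0.003, -1.0]]
wrist_force: [1.1, 1.3, 1.2]
gripper_width: 0.55
```

Request:
servo_tool --deltas '[{"slide": [0.02, 0, 0.15], "spin": 0}, {"slide": [0.02, 0, 0.15], "spin": 0}]'

```text
time_s: 14.8
tcp_pos: [0.6385, 0.2299, 0.0344]
ee_rot: [[0.954, 0.298, 0.012], [0.298, -0.954, 0.001], [0.012, 0.003, -1.0]]
wrist_force: [1.2, 1.0, 3.2]
gripper_width: 0.543
```

```bash
python3 - <<'E'
from h import *
go(.637,.2286,.022,17.3)
c=optics.capture("scene");f=c["frame"][150:330,130:330]
cv2.imwrite(f"pics/scene8.png",cv2.resize(f[:,:,::-1],None,fx=3.3,fy=3.3,interpolation=cv2.INTER_CUBIC))
E
```

```text
units total [-0.08  0.03  0.49] spin units 0.01 t 14.8 F [1.16 0.95 3.21] tcp [0.6385 0.2299 0.0344] yaw 17.37 w 0.543
```

View pics/scene8.png

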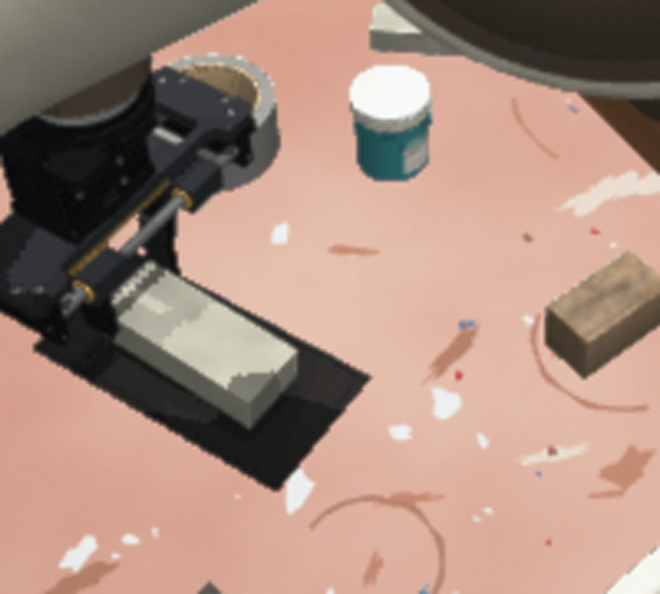

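The stone is pivoting toward flat in the grip. I continue until it is firm.

Request:
servo_tool --deltas '[{"slide": [0, 0, 0.12], "spin": 0}, {"slide": [0, 0, 0.12], "spin": 0}]'

```text
time_s: 15.05
tcp_pos: [0.6399, 0.2304, 0.028]
ee_rot: [[0.954, 0.299, 0.015], [0.299, -0.954, 0.002], [0.014, 0.003, -1.0]]
wrist_force: [2.7, 1.4, 1.2]
gripper_width: 0.544
```

Request:
servo_tool --deltas '[{"slide": [0, 0, 0.12], "spin": 0}]'

```text
time_s: 15.15
tcp_pos: [0.6403, 0.2307, 0.025]
ee_rot: [[0.954, 0.299, 0.016], [0.299, -0.954, 0.002], [0.016, 0.003, -1.0]]
wrist_force: [2.1, 1.7, 2.4]
gripper_width: 0.545
```

Request:
servo_tool --deltas '[{"slide": [0, 0, 0.12], "spin": 0}]'

```text
time_s: 15.25
tcp_pos: [0.6406, 0.2307, 0.023]
ee_rot: [[0.954, 0.3, 0.016], [0.3, -0.954, 0.002], [0.016, 0.003, -1.0]]
wrist_force: [-4.4, 1.0, 18.3]
gripper_width: 0.545
```

Firm at TCP z=0.023, as predicted for flat. I release.

Request:
servo_tool --deltas '[{"slide": [0, 0, 0], "spin": 0}, {"slide": [0, 0, 0], "spin": 0}, {"slide": [0, 0, 0], "spin": 0}, {"slide": [0, 0, 0], "spin": 0}, {"slide": [0, 0, 0], "spin": 0}, {"slide": [0, 0, 0], "spin": 0}, {"slide": [0, 0, 0], "spin": 0}, {"slide": [0, 0, 0], "spin": 0}]' --gripper 0

```text
time_s: 16.05
tcp_pos: [0.6349, 0.2275, 0.0185]
ee_rot: [[0.955, 0.298, 0.003], [0.298, -0.955, -0.005], [0.001, 0.005, -1.0]]
wrist_force: [-0.0, 0.1, -0.1]
gripper_width: 0.995
```

```bash
python3 - <<'E'
from h import *
go(.637,.2286,.15,17.3)
c=optics.capture("scene");f=c["frame"][150:330,130:330]
cv2.imwrite(f"pics/scene9.png",cv2.resize(f[:,:,::-1],None,fx=3.3,fy=3.3,interpolation=cv2.INTER_CUBIC))
E
```

```text
units total [ 0.1   0.01 -5.26] spin units 0.01 t 16.05 F [-0.    0.07 -0.12] tcp [0.6349 0.2275 0.0185] yaw 17.34 w 0.995
```

View pics/scene9.png

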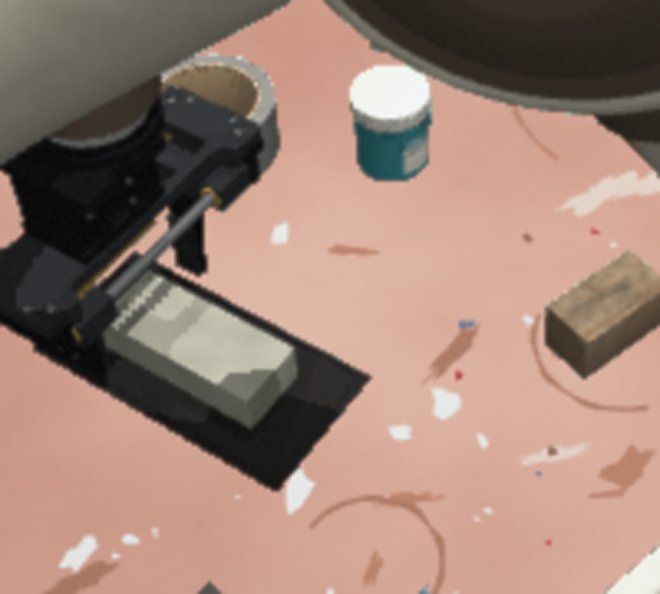

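The fingers are open and the stone lies on the mat. I go straight up, then aside, for a clear view.

Request:
servo_tool --deltas '[{"slide": [0, 0, -0.5], "spin": 0}, {"slide": [0, 0, -1], "spin": 0}, {"slide": [0, 0, -1], "spin": 0}, {"slide": [0, 0, -1], "spin": 0}, {"slide": [0, 0, -1], "spin": 0}, {"slide": [0, 0, -1], "spin": 0}, {"slide": [0, 0, -1], "spin": 0}, {"slide": [0, 0, -1], "spin": 0}]'

```text
time_s: 16.9
tcp_pos: [0.6329, 0.2273, 0.2161]
ee_rot: [[0.954, 0.298, -0.0], [0.298, -0.954, -0.007], [-0.002, 0.007, -1.0]]
wrist_force: [0.1, 1.2, -0.5]
gripper_width: 0.998
```

Request:
servo_tool --deltas '[{"slide": [-0.8, -0.7, 0], "spin": 0}, {"slide": [-0.8, -0.7, 0], "spin": 0}, {"slide": [-0.8, -0.7, 0], "spin": 0}, {"slide": [-0.8, -0.7, 0], "spin": 0}, {"slide": [-0.8, -0.7, 0], "spin": 0}, {"slide": [-0.8, -0.7, 0], "spin": 0}, {"slide": [-0.8, -0.7, 0], "spin": 0}, {"slide": [-0.8, -0.7, 0], "spin": 0}, {"slide": [-0.8, -0.7, 0], "spin": 0}, {"slide": [-0.5, -0.4, 0], "spin": 0}]'

```text
time_s: 17.9
tcp_pos: [0.3957, 0.3333, 0.2318]
ee_rot: [[0.955, 0.295, 0.023], [0.295, -0.955, 0.01], [0.025, -0.003, -1.0]]
wrist_force: [-0.0, -0.1, -0.0]
gripper_width: 1.0
```

```bash
python3 - <<'E'
from h import *
go(.637,.2286,.15,17.3)
for n in("scene","top"):
    c=optics.capture(n);f=c["frame"]; f=f[200:320,130:260] if n=="scene" else f[130:250,100:230]
    cv2.imwrite(f"pics/{n}10.png",cv2.resize(f[:,:,::-1],None,fx=5,fy=5,interpolation=cv2.INTER_CUBIC))
E
```

```text
units total [7.9  6.86 3.45] spin units -0.02 t 17.9 F [-0.05 -0.07 -0.04] tcp [0.3957 0.3333 0.2318] yaw 17.16 w 1.0
```

View pics/scene10.png

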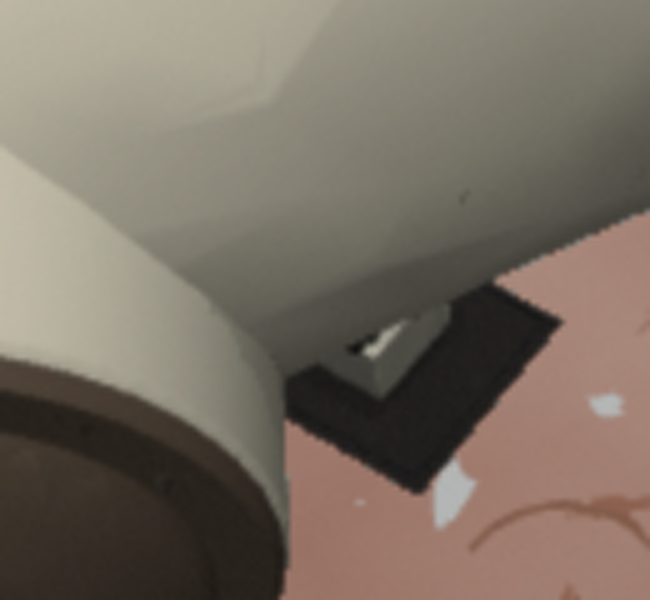

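View pics/top10.png

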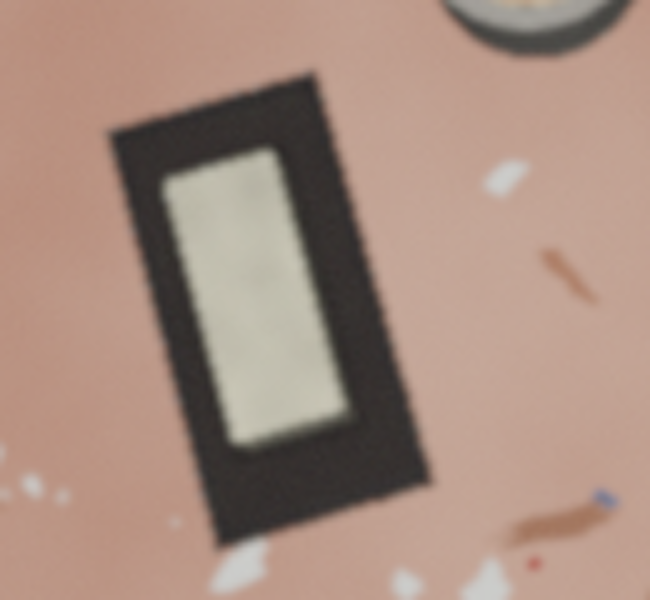

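The top view shows the stone top corners at (163,180), (274,150), (348,410), (233,445), inside the mat outline. I quantify that against the mat and the bystanders.

```bash
python3 - <<'E'
from h import *
T=optics.capture("top")
g=lambda a,z:np.array([ray(T,(x+.5)/5-.5+100,(y+.5)/5-.5+130,z)[:2] for x,y in a])
s=g([(163,180),(274,150),(348,410),(233,445)],.034);m=g([(110,132),(315,75),(432,483),(218,547)],.004)
def f(p):
    d=(p[0]+p[1]-p[2]-p[3]);return p.mean(0),np.arctan2(d[1],d[0]),[np.linalg.norm(p[i]-p[(i+1)%4]).round(4) for i in range(4)]
cs,ys,es=f(s);cm,ym,em=f(m);d=cs-cm
print(cs,cm,es,em,"dyaw",np.degrees(ys-ym),"along/across",d@[np.cos(ym),np.sin(ym)],d@[-np.sin(ym),np.cos(ym)])
cv2.imwrite("pics/top11.png",cv2.resize(T["frame"][:,:,::-1],(800,600)))
E
```

```text
[0.59120537 0.21425774] [0.59209312 0.21465867] [np.float64(0.0496), np.float64(0.1202), np.float64(0.0505), np.float64(0.1214)] [np.float64(0.0954), np.float64(0.195), np.float64(0.0964), np.float64(0.1955)] dyaw 0.09507431714369897 along/across -0.0009659633853171015 -0.00012554017636096112
```

View pics/top11.png

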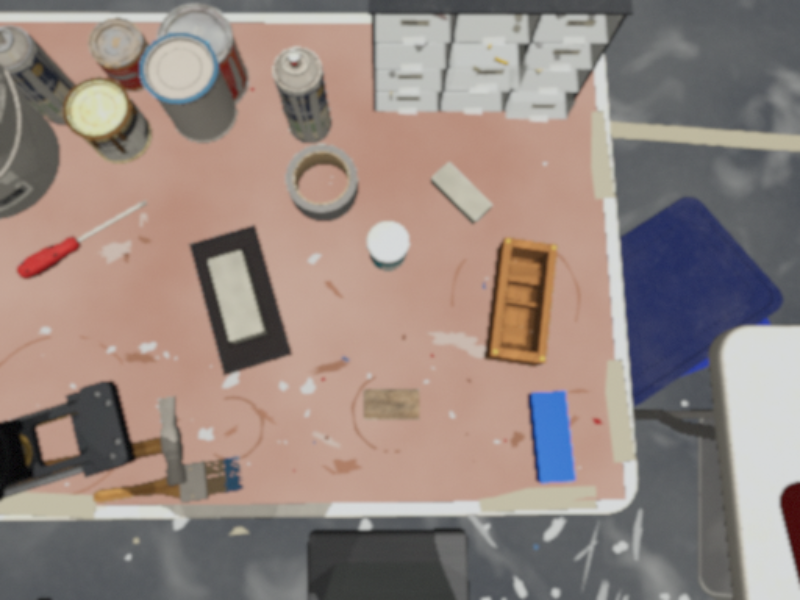

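The stone is centred on the mat (about 1 mm off, 0.1° in yaw). The jar, offcut and tape are at their starting pixels, and the arm is clear of everything at z=0.23.

```bash
python3 -c "
from station import r
print(r.finish_job())"
```

```text
the job is handed in; nothing more can be done
None
```

The stone is lying flat on the rubber mat, released, and the job is handed in; no verdict was reported. The clock was at about 18 s of the 51 s allowed.

- **Finding the end that gives:** I pressed the +x end of the case first and it was firm, reading 20 N. The -x end gave, and the picture afterwards showed the stone standing tipped.
- **Moving the stone:** I gripped the raised end with the opening at 47.6 mm and lifted it out. I lowered it onto the mat low end first, so that it pivoted flat in the fingers before I let go.
- **Final position:** in the top view the stone is about 1 mm off the mat's centre along and 0.1 mm across, and 0.1° off its length.
- **Bystanders:** the jar, offcut and tape are where they started in the top view, and the arm stands clear.

**Checks that disagreed or fell short:**
- The two-camera measurement put the tipped stone's raised edge at 72 mm, against about 81 mm expected from its size. I used the expected value.
- The arm hid the stone in the last scene view. Flatness therefore rests on the top view, where the outline measured 121 x 50 mm against 120 x 48 mm, and on the firm contact just before release.
- The finger pressed the stone with 27 N when it bottomed out in the tip. The 40 N limit applies to the arm and gripper body.

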